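# Set sprung tweezers to the gap marked on a gauge disc

## Task

Seat the flanged gauge disc in the round pocket of the blue metal stand, flange down and the white face with the black dot up. Then take the sprung tweezers from their rest and hold them level with the tips one to two centimetres above the disc, one tip each side of the dot, squeezed until the gap between the tips equals the width of the dot; keep that gap steady and finish while still holding them there. Never shut the tips together, and leave the other things on the bench alone.

Things in the scene. Friction and masses are not known exactly. Their poses are not given: they have to be found in the camera images.
- disc_center (a point): centre of the gauge disc (13 mm above its underside), z up. The disc is loose, about 60 g, lying on its flange at the start: aluminium flange 56 mm in diameter and 5 mm thick below, white round boss 40 mm in diameter from 5 to 26 mm height above it, to be gripped across the boss
- dot (a point): centre of the black dot, 12 mm in diameter, on the disc's white top face, 26 mm above its underside; z points out of the face. The dot's diameter is the wanted tip gap
- pocket (a point): centre of the mouth of the stand's pocket: round, with a black floor, 60 mm in diameter, 5 mm deep, in the top of the stand, z up. The top of the stand is 12 mm above the bench, the pocket's floor 7 mm
- stand: blue metal plate 90 x 90 x 12 mm, fixed to the bench, with the pocket in the middle of its top; origin at the centre of its underside
- disc: the gauge disc; origin at the centre of its underside (flange side), z towards the dotted face
- rest: grey tweezers rest, fixed: base 150 x 70 x 6 mm, two crossbars with their tops 30 mm above the bench at x = -60 and x = +42 mm of its frame (10 mm thick), with 10 mm high stops at y = +-43 mm. The tweezers lie on the bars; between the bars the fingers have room down to the base, 6 mm above the bench
- tweezers: sprung steel tweezers, 156 mm long, 10 mm high, 45 g, on edge on the rest; x along them to the tips, y across (squeezed this way), z up. Origin on the underside, midway between the two blue pads. The bow (hinge) is at x = -90 mm, the tips at x = +60 mm. Both leaves turn evenly about the bow; the flat blue pads, 24 mm long, are centred at x = 0 and become parallel when the tips are 12 mm apart
- tweezers_grip (a point): the middle between the two blue finger pads of the tweezers, half-way up (5 mm above their underside); 38 to 40 mm wide there when open. Squeeze here, across y: the width over the pads is about 26 mm when the tip gap is 12 mm, and each mm of squeeze at the pads closes the tips by about 1.5 to 1.7 mm
- tip_a (a point): tip of the leaf of the tweezers on their -y side (inner face, half-way up); 60 mm ahead of the pads along the tweezers' x
- tip_b (a point): tip of the leaf on their +y side (inner face, half-way up). The distance from tip_a to tip_b is the tip gap
- leaf_b (a joint): how far each leaf is squeezed, rad: 0 open (tip gap 32 mm), 0.067 at tip gap 12 mm, 0.1065 tips touching; tip gap = 32 mm - 300 mm x value. The spring takes about 1.5 N at the pads at the start of the squeeze and 7 to 8 N at tip gap 12 mm, and opens the tips again when let go
- electrode_arm_swivel (a joint): turn of the white jointed electrode holder that stands behind the balance, rad; about -1.2 at the start, when it points to the left, out of the way; a bystander
- beaker: small clear beaker, 53 mm wide, 68 mm high; a bystander; origin at its underside
- amber: amber bottle with black cap, 53 mm wide, 109 mm high; a bystander; origin at its underside
- dish: closed petri dish, 60 mm wide, 13 mm high; a bystander; origin at its underside
- drop_bottle: small dropper bottle, 33 mm wide, 90 mm high; a bystander; origin at its underside
There are look-alikes about, which are no part of the job. Of the things that look like the rest, the largest one is meant. Of the things that look like the stand, the larger one is meant.

How it is judged:
By the outcome, as a careful person would: the job done as asked, in the order asked, and still so for the second after the job is handed in, while the arm keeps its last pose, push and grip.
It also fails if it takes over 54 s, if anything falls off the work surface, if the arm or the gripper's body presses on something with over 40 N, if the wrist force passes 120 N, or if a joint passes its speed limit or range.

## Robot

A 6-joint arm with a two-finger parallel gripper is mounted at the origin on a cart in front of the work surface, level with it; the furniture and walls round the work are solid. World frame = base frame: x ahead of the robot, y to its left, z up, the work surface at z = 0. Lengths are in m, angles in rad, forces in N, time in s.
With the tool pointing down it reaches from about 0.2 to 0.875 m from the base axis. Payload 3.4 kg.
Tool frame: the origin (TCP) lies at the very end of the fingers, on their centre line; the grasp point (between the pads) lies 19 mm behind it; z points along the fingers, y is the line along which they close (so a half turn about z gives the same grasp; the last joint's range is limited). The gripper opens to 94 mm and grips with 3 to 60 N. Pads are 16 mm wide; open, the fingers measure 119 mm over their backs; the gripper's body (75 mm by 177 mm) begins 78 mm behind the grasp point.
Start: joints at [-1.411, 0.276, 1.505, -0, 1.361, -0.121], TCP at [0.159, -0.553, 0.205] pointing down, gripper open.
Joint ranges: [-2.89, 2.89], [-0.75, 2.08], [0.22, 2.7], [-1.18, 4.32], [0.11, 2.71], [-2.7, 2.7]. Speed limits (rad/s): [2.57, 2.57, 3.14, 3.14, 3.14, 3.14].

## Interface

Orientations are given as a unit quaternion [x, y, z, w].
In Python, from plant import get_state, cams, arm gives the robot as it stands.
- The arm moves only by the tool arm_command, never from a script. Its argument "motion" is a list of rows, each a list of 2 entries, a list of its own where there are three numbers: the shift along the tool's x, y, z in cm, then the turn, a rotation vector about the tool's x, y, z in rad. A call has 1 to 12 rows; each row shifts and turns the commanded pose from where the row before left it, along the tool's axes as they then stand; what a row does not reach is not made up. A row lasts 1/10 s, in which the tool goes at most 50 mm and 8.59 degrees, less where a joint would pass 70% of its speed; a pose out of reach is approached as far as the arm can. A call with a gripper value outside its range is refused whole. "grip" is the gripper's target within -1 to 1 (fully open at 1, half-way at 0, shut at -1), set as the call begins (left out, the last holds). The fingers move at their own pace and stop on an object; "squeeze" is the grip in N (left out, the last holds). Time passes only in rows, so rows that do not move let the fingers close. It gives the time, the measured TCP pose, the force, the opening and the grip force at its end, in the units of the state.
- get_state(): the state, without advancing time (a new reading comes with each control period).
- cams.camera(name): name is "side" or "top" or "wrist"; returns a dict with "img" (480x640x3 uint8, red, green, blue), "range_z" (480x640 float32, m along the optical axis (not along the pixel's ray), 0 where there is no reading), "vfov" (degrees; the focal length in pixels is half the picture's height over the tangent of half this angle, whatever the lens; pixels are square), "cx", "cy" (the principal point, pixels), "k1" (the pictures are not rectified: a ray, as slopes to the right and down, at radius r is drawn at 1 + k1 r^2 times it, then the intrinsics apply), "rvec" (rotation vector, rad) and "tvec" (3), from world to camera coordinates, as OpenCV has them. Camera axes: x right, y down, z forward; pixel columns grow to the right and rows downward; lengths in m; the calibration is good to about 2 mm. A picture is of the moment at which its call begins.
- arm.finish_job(): hands the job in; it is judged then, once.
Trained networks look in the newest picture that a camera, given by its name, has taken for a name from the list of things; names that differ only in an ending like _2 or _b are one class to them, and where a whole thing is asked for, a point or a joint stands for the part that bears it (a point fixed in the world has none). Each returns a list of dicts, best first, with "conf" (0 to 1); they miss things now and then, are a little off and sometimes report something else, mostly with a low value. They report only what shows in the picture. A call takes as long as a camera call. They do not tell look-alikes from the thing itself.
- cams.trace(query, camera): "region" (480x640 bool, what is visible of it).
- cams.landmark_of(query, camera): "centre" ([x, y, z] in m, in the coordinates of the camera as it stood for that picture, good to about 4 mm: a listed point, or the origin of a listed thing).
The state is a dict: "clock": time; "joint_pos": joint angles; "dq": joint speeds; "tau": joint torques, N m; "tcp_pos": TCP position; "tool_rot": TCP orientation; "wrist_force": force on the tool from outside, world axes, zero at the start; "wrist_torque": the same for the moment, N m; "width": opening from 0.0 (shut) to 1.0 (fully open); "finger_force": force on a finger pad.
Only numpy, scipy, OpenCV 4.12 (cv2) and the standard library are available. Lean on these libraries where they do the work, as an engineer would, in place of code of your own. Each camera call takes 0.05 s, during which the arm holds its last target. There are 200 camera calls.

## Working session

There is one attempt and no reset: what is moved stays moved. The work goes in short steps, Python scripts to look and compute and a tool call to move; the robot and the scene stay as the last step left them, time stands still between calls to the robot, and variables do not carry over. Pictures are saved under pics/ and viewed, at most 11 in all, crops included, and the job is handed in when it is done.

Besides the shell and the picture viewer there is one more tool, called by a JSON object that holds its "fn" and its "kwargs". arm_command: Moves the arm, as the interface text tells. Its arguments: {"type":"object","properties":{"motion":{"type":"array","items":{"type":"array"}},"grip":{"type":"number"},"squeeze":{"type":"number"}},"required":["motion"]}

```bash
mkdir -p pics; cat > h.py <<'E'
import numpy as np, cv2
from scipy.spatial.transform import Rotation as R
from plant import get_state, cams, arm
def c2w(c,p):
    return R.from_rotvec(c['rvec']).as_matrix().T@(np.asarray(p)-np.asarray(c['tvec']))
def K(c):
    f=240/np.tan(np.radians(c['vfov'])/2)
    return np.array([[f,0,c['cx']],[0,f,c['cy']],[0,0,1]])
def px2w(c,uv,z=None):
    """pixels -> world, by depth, or on plane z"""
    uv=np.atleast_2d(np.asarray(uv,float))
    s=cv2.undistortPoints(uv[:,None],K(c),np.array([c['k1'],0,0,0,0.]))[:,0]
    r=np.c_[s,np.ones(len(s))]
    M=R.from_rotvec(c['rvec']).as_matrix(); o=-M.T@np.asarray(c['tvec'])
    if z is None:
        d=c['range_z'][uv[:,1].astype(int),uv[:,0].astype(int)]
        return o+(r*d[:,None])@M
    w=r@M
    return o+w*((z-o[2])/w[:,2])[:,None]
def shot(name,fn=None):
    c=cams.camera(name)
    for k in('rvec','tvec'): c[k]=np.asarray(c[k],float).ravel()
    if fn: cv2.imwrite('pics/'+fn,c['img'][:,:,::-1])
    return c
def find(q,c,name):
    for d in cams.landmark_of(q,name)[:4]:
        print(name,q,round(d['conf'],2),c2w(c,d['centre']).round(4))
def st():
    s=get_state(); print({k:np.round(s[k],4).tolist() for k in('clock','joint_pos','tcp_pos','tool_rot','wrist_force','width','finger_force')})
E
python3 - <<'E'
from h import *
st()
for n in('top','side'):
    c=shot(n,n+'0.png')
    for q in ['disc_center','dot','pocket','stand','rest','tweezers_grip','tip_a','tip_b','beaker','amber','dish','drop_bottle']:
        find(q,c,n)
E
```

```text
{'clock': 0.0, 'joint_pos': [-1.411, 0.2765, 1.5061, 0.0, 1.3607, -0.121], 'tcp_pos': [0.1592, -0.5519, 0.2046], 'tool_rot': [0.9902, 0.1399, -0.0, -0.0009], 'wrist_force': [0.0547, -0.1585, -0.4183], 'width': 1.0007, 'finger_force': 0.0}
top disc_center 0.6 [ 0.5222 -0.434   0.0114]
top dot 0.56 [ 0.5178 -0.4336  0.0275]
top dot 0.45 [0.421  0.2542 0.0254]
top pocket 0.91 [ 0.3939 -0.2662  0.0089]
top pocket 0.59 [ 0.4028 -0.4114  0.012 ]
top pocket 0.4 [ 0.5195 -0.4369  0.027 ]
top pocket 0.37 [0.4214 0.254  0.0233]
top stand 0.73 [ 4.026e-01 -4.122e-01  4.000e-04]
top stand 0.57 [ 4.005e-01 -2.637e-01  1.000e-04]
top rest 0.92 [ 0.3682  0.4004 -0.0023]
top rest 0.68 [ 0.5837  0.241  -0.0042]
top rest 0.57 [ 0.4197  0.2504 -0.004 ]
top tweezers_grip 0.59 [0.4174 0.2548 0.0338]
top tweezers_grip 0.34 [0.6809 0.3429 0.0011]
top beaker 0.58 [6.793e-01 3.398e-01 1.000e-04]
top amber 0.55 [ 0.6689 -0.3687 -0.0012]
top dish 0.56 [ 0.5177 -0.4327 -0.0025]
top dish 0.51 [ 0.6351 -0.4504 -0.0025]
top drop_bottle 0.69 [ 0.6744  0.1374 -0.0011]
side disc_center 0.49 [ 0.5187 -0.4321  0.0142]

[... 166 characters left out ...]
]
side stand 0.79 [ 0.3988 -0.4079 -0.0017]
side stand 0.22 [0.421  0.2564 0.0326]
side rest 0.91 [ 0.4183  0.2569 -0.0021]
side rest 0.86 [ 0.3706  0.4025 -0.0021]
side rest 0.77 [ 0.581   0.2431 -0.0025]
side tweezers_grip 0.59 [0.4221 0.2595 0.0374]
side tip_a 0.74 [0.4762 0.2645 0.0289]
side tip_a 0.66 [0.4765 0.232  0.0306]
side tip_a 0.25 [ 0.6309 -0.4548 -0.006 ]
side tip_b 0.74 [0.4762 0.2645 0.0289]
side tip_b 0.66 [0.4765 0.232  0.0306]
side tip_b 0.25 [ 0.6309 -0.4548 -0.006 ]
side amber 0.79 [ 0.6703 -0.3569 -0.0029]
side dish 0.7 [ 0.6318 -0.4541 -0.0059]
side dish 0.2 [ 0.6665  0.142  -0.0013]
side dish 0.17 [ 0.6706 -0.3626 -0.0037]
side drop_bottle 0.59 [0.6652 0.1405 0.0009]
```

View pics/top0.png

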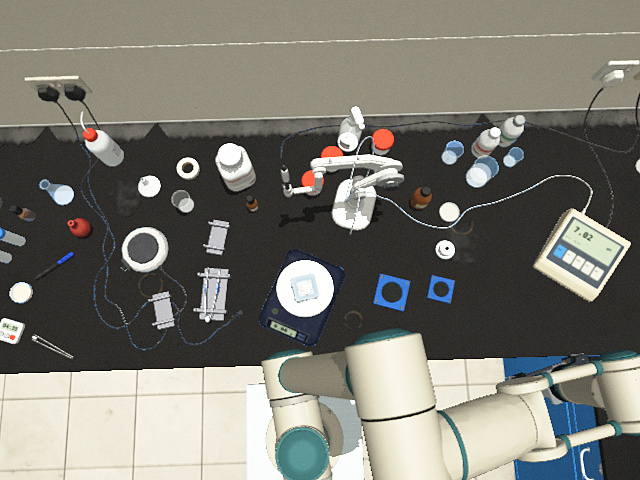

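View pics/side0.png

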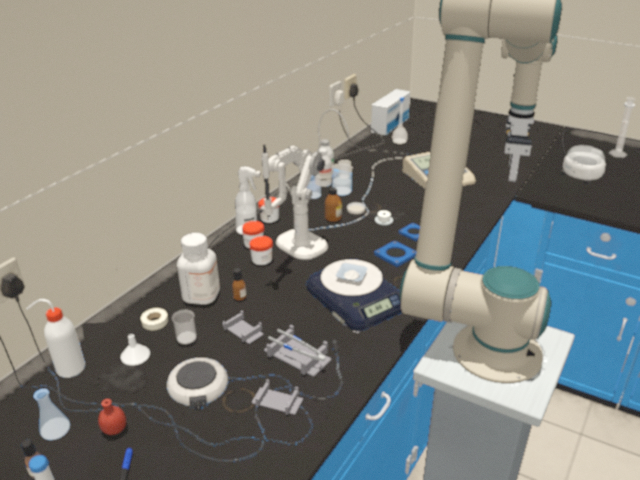

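The top view shows the disc at (445,250) and the larger blue stand at (392,292), with the smaller look-alike at (441,289). The largest rest, carrying the tweezers, is at (213,293), tips towards +x. In the side view the stand at (397,252) and the rest at (298,350) agree with that. Next I move towards the disc.

{"fn": "arm_command", "kwargs": {"motion": [[[3.4,-0.3,0],[0,0,0]],[[3.4,-0.3,0],[0,0,0]],[[3.4,-0.3,0],[0,0,0]],[[3.4,-0.3,0],[0,0,0]],[[3.4,-0.3,0],[0,0,0]],[[3.4,-0.3,0],[0,0,0]],[[3.4,-0.3,0],[0,0,0]],[[3.4,-0.3,0],[0,0,0]],[[3.4,-0.3,0],[0,0,0]],[[3.4,-0.3,0],[0,0,0]],[[0,0,0],[0,0,0]]], "grip": 1}}

```text
clock: 2.4
tcp_pos: [0.4815, -0.4276, 0.2051]
tool_rot: [0.99, 0.142, 0.001, -0.0]
wrist_force: [-0.2, -0.2, -0.3]
width: 1.0
finger_force: 0.0
```

```bash
cat >> h.py <<'E'
def rel(p,s=None):
    s=s or get_state(); M=R.from_quat(s['tool_rot']).as_matrix()
    print('tool cm',(M.T@(np.array(p)-s['tcp_pos'])*100).round(2),'yaw',np.arctan2(M[1,0],M[0,0]).round(4))
def circ(m):
    """mask -> centre of its largest contour's enclosing circle, radius"""
    cs,_=cv2.findContours(m.astype(np.uint8),cv2.RETR_EXTERNAL,cv2.CHAIN_APPROX_NONE)
    c=max(cs,key=cv2.contourArea); e=cv2.fitEllipse(c); return e
E
python3 - <<'E'
from h import *
st()
c=shot('wrist','w1.png')
for q in ['disc_center','dot','pocket','stand']: find(q,c,'wrist')
rel([0.519,-0.433,0.05])
E
```

```text
{'clock': 2.4, 'joint_pos': [-0.8355, 0.3799, 1.3496, 0.0022, 1.4114, 0.45], 'tcp_pos': [0.4815, -0.4276, 0.2051], 'tool_rot': [0.9899, 0.142, 0.0011, -0.0003], 'wrist_force': [-0.2021, -0.1993, -0.287], 'width': 1.0004, 'finger_force': 0.0}
wrist disc_center 0.98 [ 0.5166 -0.4364  0.0141]
wrist dot 0.72 [ 0.5147 -0.4318  0.0265]
wrist pocket 0.72 [ 0.3984 -0.4084  0.0106]
wrist pocket 0.71 [ 0.3971 -0.2637  0.0144]
wrist stand 0.68 [ 0.3911 -0.264  -0.0013]
tool cm [ 4.01  1.46 15.55] yaw 0.2797
```

View pics/w1.png

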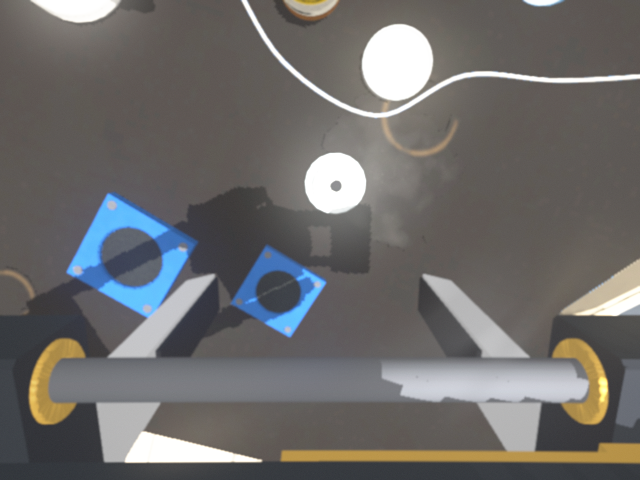

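The wrist view shows the disc at about (336,183) with its dot at (336,186). The larger stand's pocket is at (131,257), the smaller one at (278,291). I'll measure the dot and pocket precisely.

```bash
python3 - <<'E'
from h import *
c=shot('wrist')
g=cv2.cvtColor(c['img'],cv2.COLOR_RGB2GRAY)
sub=np.zeros_like(g);sub[170:202,320:352]=(g[170:202,320:352]<150)
e=circ(sub);print(e);d=px2w(c,[e[0]],0.026)[0];print('dot',d)
w=np.zeros_like(g);w[140:225,295:375]=(g[140:225,295:375]>170); e=circ(w);print(e,'white/flange plane5..26',px2w(c,[e[0]],0.015))
# pocket: non-blue region inside large stand
hsv=cv2.cvtColor(c['img'],cv2.COLOR_RGB2HSV)
b=((hsv[:,:,0]>95)&(hsv[:,:,0]<125)&(hsv[:,:,1]>120)&(hsv[:,:,2]>90)).astype(np.uint8)
b[:,:50]=0;b[:,205:]=0;b[:180]=0;b[325:]=0
cs,h=cv2.findContours(b,cv2.RETR_CCOMP,cv2.CHAIN_APPROX_NONE)
i=max([i for i in range(len(cs)) if h[0][i][3]>=0],key=lambda i:cv2.contourArea(cs[i]))
p=px2w(c,cs[i][:,0],0.012)[:,:2]; 
A=np.c_[2*p,np.ones(len(p))];x=np.linalg.lstsq(A,(p**2).sum(1),rcond=None)[0]
print('pocket',x[:2],'r',np.sqrt(x[2]+x[0]**2+x[1]**2))
o=max(cs,key=cv2.contourArea);box=cv2.minAreaRect((px2w(c,o[:,0],0.012)[:,:2]*1000).astype(np.float32));print(box)
rel([d[0],d[1],0.009])
E
```

```text
((334.38299560546875, 178.740234375), (8.852912902832031, 9.186580657958984), 87.77908325195312)
dot [ 0.51834709 -0.43249519  0.026     ]
((333.7406921386719, 176.3398895263672), (60.73606872558594, 61.36479949951172), 47.936275482177734) white/flange plane5..26 [[ 0.51959175 -0.43195639  0.015     ]]
pocket [ 0.39704685 -0.26592551] r 0.029021178117258947
((397.25872802734375, -265.5617370605469), (92.59906768798828, 95.53974914550781), 73.83381652832031)
tool cm [ 3.96  1.39 19.66] yaw 0.2794
```

{"fn": "arm_command", "kwargs": {"motion": [[[1.0,0.35,4.0],[0,0,0]],[[1.0,0.35,4.0],[0,0,0]],[[1.0,0.35,4.0],[0,0,0]],[[1.0,0.35,3.5],[0,0,0]],[[0,0,2.0],[0,0,0]],[[0,0,1.0],[0,0,0]],[[0,0,0.6],[0,0,0]],[[0,0,0.4],[0,0,0]],[[0,0,0],[0,0,0]],[[0,0,0],[0,0,0]]]}}

```text
clock: 3.7
tcp_pos: [0.5205, -0.4325, 0.0118]
tool_rot: [0.99, 0.14, 0.001, 0.001]
wrist_force: [-0.2, 0.6, -0.3]
width: 0.998
finger_force: 0.0
```

{"fn": "arm_command", "kwargs": {"motion": [[[0,0,0],[0,0,0]],[[0,0,0],[0,0,0]],[[0,0,0],[0,0,0]],[[0,0,0],[0,0,0]],[[0,0,0],[0,0,0]],[[0,0,0],[0,0,0]],[[0,0,0],[0,0,0]],[[0,0,0],[0,0,0]]], "grip": -0.5, "squeeze": 15}}

```text
clock: 4.5
tcp_pos: [0.52, -0.4319, 0.0104]
tool_rot: [0.99, 0.14, -0.0, 0.0]
wrist_force: [0.7, 0.1, -0.3]
width: 0.418
finger_force: 15.0
```

{"fn": "arm_command", "kwargs": {"motion": [[[0,0,-1.5],[0,0,0]],[[0,0,-2.5],[0,0,0]],[[-0.9,-2.4,0],[0,0,0]],[[-0.9,-2.4,0],[0,0,0]],[[-0.9,-2.4,0],[0,0,0]],[[-0.9,-2.4,0],[0,0,0]],[[-0.9,-2.4,0],[0,0,0]],[[-0.9,-2.4,0],[0,0,0]],[[-0.9,-2.4,0],[0,0,0]],[[-0.9,-2.4,0],[0,0,0]],[[0,0,0],[0,0,0]],[[0,0,0],[0,0,0]]]}}

```text
clock: 5.7
tcp_pos: [0.3986, -0.2681, 0.0516]
tool_rot: [0.99, 0.14, 0.001, 0.001]
wrist_force: [1.0, -0.7, 0.1]
width: 0.422
finger_force: 15.0
```

```bash
python3 - <<'E'
from h import *
st()
c=shot('wrist','w2.png')
for q in ['disc_center','dot','pocket']: find(q,c,'wrist')
rel([0.397,-0.266,0.0104+.007])
E
```

```text
{'clock': 5.7, 'joint_pos': [-0.7371, 0.2781, 1.9343, -0.0002, 0.9261, 0.5527], 'tcp_pos': [0.3986, -0.2681, 0.0516], 'tool_rot': [0.9901, 0.1401, 0.0009, 0.0013], 'wrist_force': [1.0468, -0.6546, 0.1018], 'width': 0.4218, 'finger_force': 14.9999}
wrist disc_center 0.62 [ 0.3937 -0.2735  0.0533]
wrist dot 0.76 [ 0.3972 -0.2682  0.0702]
wrist pocket 0.72 [ 0.398  -0.4101  0.0109]
tool cm [-0.1  -0.31  3.34] yaw 0.2804
```

View pics/w2.png

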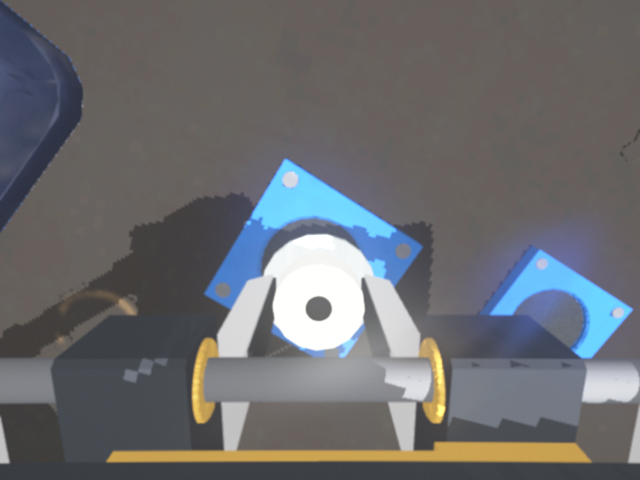

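The disc is held between the fingers, dot at (318,308), above the larger stand, whose corners show at (287,160), (422,247) and (206,295).

```bash
python3 - <<'E'
from h import *
c=shot('wrist'); s=get_state(); print(s['tcp_pos'])
g=cv2.cvtColor(c['img'],cv2.COLOR_RGB2GRAY)
m=np.zeros_like(g);m[290:328,300:338]=g[290:328,300:338]<130
e=circ(m);print(e);d=px2w(c,[e[0]],s['tcp_pos'][2]+.0156)[0];print('dot',d,'r?')
q=px2w(c,[[287,160],[422,247],[206,295]],.012);print(q,(q[1]+q[2])/2, [np.linalg.norm(q[0]-q[i]) for i in (1,2)])
M=R.from_quat(s['tool_rot']).as_matrix()
for P in([.397,-.2658,0],(q[1]+q[2])/2): print((M.T@(np.array(P)-d)*100).round(2))
E
```

```text
[ 0.39850595 -0.26840571  0.05058583]
((318.1589050292969, 308.2112121582031), (22.13599395751953, 23.81728744506836), 93.58049011230469)
dot [ 0.3967447  -0.26900923  0.06618583] r?
[[ 0.45151887 -0.23601239  0.012     ]
 [ 0.42646346 -0.3208342   0.012     ]
 [ 0.36528805 -0.21111883  0.012     ]] [ 0.39587575 -0.26597651  0.012     ] [np.float64(0.08844497402355457), np.float64(0.08975212983982085)]
[ 0.11 -0.31  6.62]
[-0.   -0.32  5.42]
```

{"fn": "arm_command", "kwargs": {"motion": [[[0.05,-0.3,0.5],[0,0,0]],[[0,0,1.0],[0,0,0]],[[0,0,0.6],[0,0,0]],[[0,0,0.4],[0,0,0]],[[0,0,0.3],[0,0,0]],[[0,0,0.2],[0,0,0]],[[0,0,0.2],[0,0,0]],[[0,0,0],[0,0,0]],[[0,0,0],[0,0,0]]]}}

```text
clock: 6.85
tcp_pos: [0.3974, -0.2644, 0.0186]
tool_rot: [0.99, 0.14, 0.0, 0.0]
wrist_force: [0.1, 0.1, -0.7]
width: 0.423
finger_force: 15.0
```

```bash
python3 - <<'E'
from h import *
st()
c=shot('wrist','w3.png')
E
```

```text
{'clock': 6.85, 'joint_pos': [-0.733, 0.3203, 1.9795, -0.0001, 0.8414, 0.5571], 'tcp_pos': [0.3974, -0.2644, 0.0186], 'tool_rot': [0.9902, 0.1399, 0.0001, 0.0002], 'wrist_force': [0.129, 0.0756, -0.676], 'width': 0.423, 'finger_force': 14.9999}
```

View pics/w3.png

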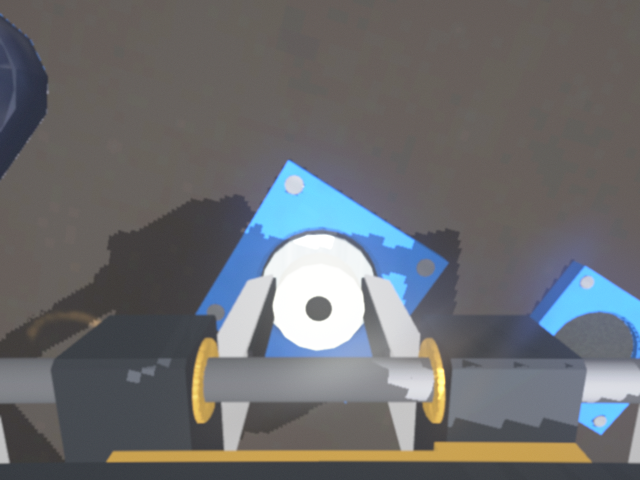

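The disc (dot at (318,308)) sits over the pocket at z = 18.6 mm with no contact force. Its underside is therefore already below the stand's top, inside the pocket. I'll lower the last millimetre and release.

{"fn": "arm_command", "kwargs": {"motion": [[[0,0,0.1],[0,0,0]],[[0,0,0],[0,0,0]],[[0,0,0],[0,0,0]]]}}

```text
clock: 7.2
tcp_pos: [0.3973, -0.2643, 0.0175]
tool_rot: [0.99, 0.14, 0.0, 0.0]
wrist_force: [1.0, -0.2, -0.7]
width: 0.425
finger_force: 15.0
```

{"fn": "arm_command", "kwargs": {"motion": [[[0,0,0],[0,0,0]],[[0,0,0],[0,0,0]],[[0,0,0],[0,0,0]],[[0,0,0],[0,0,0]],[[0,0,0],[0,0,0]],[[0,0,-0.5],[0,0,0]],[[0,0,-1.5],[0,0,0]],[[0,0,-3.0],[0,0,0.1]],[[-0.5,0,-4.0],[0,0,0.1]],[[-1.0,0,-4.0],[0,0,0.08]],[[-1.0,0,-4.0],[0,0,0]],[[0,0,0],[0,0,0]]], "grip": 1}}

```text
clock: 8.4
tcp_pos: [0.3742, -0.2684, 0.1932]
tool_rot: [1.0, 0.0, 0.004, 0.004]
wrist_force: [0.1, -0.1, -0.7]
width: 1.002
finger_force: 0.0
```

```bash
python3 - <<'E'
from h import *
st()
c=shot('wrist','w4.png')
for q in ['disc_center','dot','pocket','stand']: find(q,c,'wrist')
rel([0.40,0.21,0.19])
E
```

```text
{'clock': 8.4, 'joint_pos': [-0.7732, 0.1037, 1.7606, -0.0004, 1.2658, 0.7974], 'tcp_pos': [0.3742, -0.2684, 0.1932], 'tool_rot': [1.0, 0.0002, 0.004, 0.0041], 'wrist_force': [0.0959, -0.0958, -0.7239], 'width': 1.0022, 'finger_force': 0.0}
wrist disc_center 0.6 [ 0.3911 -0.266   0.0205]
wrist dot 0.92 [ 0.3933 -0.2654  0.0298]
wrist pocket 0.9 [ 0.3998 -0.4092  0.0083]
wrist stand 0.65 [ 3.992e-01 -4.058e-01  4.000e-04]
tool cm [  2.87 -47.52  -0.3 ] yaw 0.001
```

View pics/w4.png

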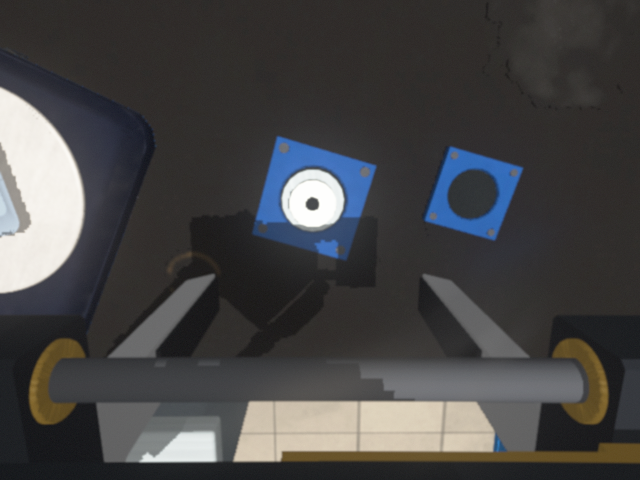

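The disc sits centrally in the pocket of the larger stand with its dot at (312,204). I'll measure the dot here, then go to the tweezers.

```bash
python3 - <<'E'
from h import *
c=shot('wrist')
g=cv2.cvtColor(c['img'],cv2.COLOR_RGB2GRAY)
m=np.zeros_like(g);m[192:216,301:324]=g[192:216,301:324]<130
e=circ(m);print(e,'dot',px2w(c,[e[0]],.033),'top by depth',px2w(c,[[312,190],[325,204],[300,204]]).round(4))
print(get_state()['tcp_pos'])
E
```

```text
((317.6993713378906, 199.884765625), (11.376077651977539, 11.766416549682617), 160.87315368652344) dot [[ 0.39554108 -0.26428672  0.033     ]] top by depth [[ 0.4039 -0.2596  0.0351]
 [ 0.392  -0.2704  0.0318]
 [ 0.3921 -0.2496  0.0333]]
[ 0.3717819  -0.26519871  0.18588472]
```

{"fn": "arm_command", "kwargs": {"motion": [[[0,-4,0],[0,0,0]],[[0,-4,0],[0,0,0]],[[0,-4,0],[0,0,0]],[[0,-4,0],[0,0,0]],[[0,-4,0],[0,0,0]],[[0,-4,0],[0,0,0]],[[0,-4,0],[0,0,0]],[[0,-4,0],[0,0,0]],[[0,-4,0],[0,0,0]],[[0,-4,0],[0,0,0]],[[0,-4,0],[0,0,0]],[[0,-4,0],[0,0,0]]]}}

```text
clock: 9.9
tcp_pos: [0.3711, 0.2156, 0.1862]
tool_rot: [1.0, 0.001, -0.001, 0.001]
wrist_force: [-0.2, -0.4, -0.2]
width: 0.996
finger_force: 0.0
```

{"fn": "arm_command", "kwargs": {"motion": [[[0,-2,0],[0,0,0]],[[0,-2,0],[0,0,0]],[[0,0,0],[0,0,0]],[[0,0,0],[0,0,0]]]}}

```text
clock: 10.3
tcp_pos: [0.3713, 0.2536, 0.1863]
tool_rot: [1.0, 0.001, -0.001, 0.001]
wrist_force: [-0.3, -0.9, 0.5]
width: 1.001
finger_force: 0.0
```

```bash
python3 - <<'E'
from h import *
st()
c=shot('wrist','w5.png')
for q in ['rest','tweezers','tweezers_grip','tip_a']: find(q,c,'wrist')
E
```

```text
{'clock': 10.3, 'joint_pos': [0.4449, 0.1006, 1.7821, -0.0008, 1.2619, 2.0138], 'tcp_pos': [0.3713, 0.2536, 0.1863], 'tool_rot': [1.0, 0.0011, -0.0012, 0.001], 'wrist_force': [-0.2627, -0.8708, 0.5049], 'width': 1.0006, 'finger_force': 0.0}
wrist rest 0.65 [0.3715 0.3974 0.0004]
wrist rest 0.58 [ 0.4162  0.2549 -0.0022]
wrist tip_a 0.91 [0.4756 0.2334 0.0353]
wrist tip_a 0.59 [0.4806 0.267  0.0316]
```

View pics/w5.png

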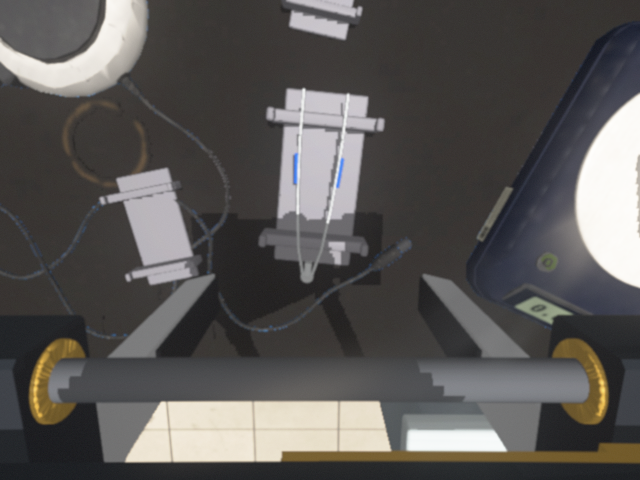

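The tweezers lie on the largest rest: tips at (303,90) and (348,95), blue pads at (296,168) and (340,172), bow at (307,280).

```bash
python3 - <<'E'
from h import *
c=shot('wrist')
hsv=cv2.cvtColor(c['img'],cv2.COLOR_RGB2HSV)
b=((hsv[:,:,0]>100)&(hsv[:,:,0]<130)&(hsv[:,:,1]>120)&(hsv[:,:,2]>80)).astype(np.uint8)
b[:140]=0;b[200:]=0;b[:,:275]=0;b[:,365:]=0
n,l,s,ce=cv2.connectedComponentsWithStats(b)
k=[i for i in range(1,n) if s[i][4]>20]
print(s[k],ce[k])
P=px2w(c,ce[k],.038); print(P)
t=px2w(c,[[303.5,91],[348,96],[307,277]],.04);print(t)
mid=P.mean(0);f=(t[0]+t[1])/2; print('mid',mid,'yaw pads->tip',np.arctan2(*(f-mid)[1::-1]),'bow->tip',np.arctan2(*(f-t[2])[1::-1]),'bow->pad',np.arctan2(*(mid-t[2])[1::-1]),
 'gap',np.linalg.norm(t[0]-t[1]),'len',np.linalg.norm(f-t[2]),np.linalg.norm(f-mid),np.linalg.norm(mid-t[2]))
st();rel([mid[0],mid[1],.016])
E
```

```text
[[294 155   3  30  76]
 [336 160   7  29  64]] [[294.86842105 168.44736842]
 [339.03125    173.921875  ]]
[[0.42187473 0.27190781 0.038     ]
 [0.41753936 0.23634994 0.038     ]]
[[0.48014215 0.26439243 0.04      ]
 [0.47654086 0.2303126  0.04      ]
 [0.33102084 0.26268022 0.04      ]]
mid [0.41970704 0.25412888 0.038     ] yaw pads->tip -0.115059222520349 bow->tip -0.10367018071171583 bow->pad -0.09612533631854085 gap 0.03426958154436757 len 0.1481158927041634 0.05905860498287824 0.08911997051604531
{'clock': 10.6, 'joint_pos': [0.443, 0.0986, 1.7814, -0.0003, 1.2617, 2.0143], 'tcp_pos': [0.3721, 0.2532, 0.1875], 'tool_rot': [1.0, -0.0002, 0.0, 0.0001], 'wrist_force': [0.6057, -0.9577, 0.7329], 'width': 1.0014, 'finger_force': 0.0}
tool cm [ 4.76 -0.1  17.15] yaw -0.0005
```

{"fn": "arm_command", "kwargs": {"motion": [[[1.6,0,2.0],[0,0,0]],[[1.6,-0.1,3.0],[0,0,0]],[[1.6,0,3.0],[0,0,0]],[[0,0,2.0],[0,0,0.055]],[[0,0,2.0],[0,0,0.05]],[[0,0,2.0],[0,0,0]],[[0,0,1.5],[0,0,0]],[[0,0,1.0],[0,0,0]],[[0,0,0.6],[0,0,0]],[[0,0,0],[0,0,0]],[[0,0,0],[0,0,0]],[[0,0,0],[0,0,0]]], "grip": 0.35}}

```text
clock: 11.8
tcp_pos: [0.4206, 0.2553, 0.0172]
tool_rot: [0.999, -0.052, 0.001, -0.0]
wrist_force: [-0.4, -0.2, 0.3]
width: 0.674
finger_force: 0.0
```

```bash
python3 - <<'E'
from h import *
st(); rel([.4197,.2541,.016])
c=shot('wrist','w6.png')
E
```

```text
{'clock': 11.8, 'joint_pos': [0.4041, 0.3395, 1.9512, -0.0001, 0.8492, 2.0791], 'tcp_pos': [0.4206, 0.2553, 0.0172], 'tool_rot': [0.9986, -0.0521, 0.0008, -0.0003], 'wrist_force': [-0.3847, -0.1903, 0.2959], 'width': 0.6735, 'finger_force': 0.0}
tool cm [-0.08  0.13  0.12] yaw -0.1042
```

View pics/w6.png

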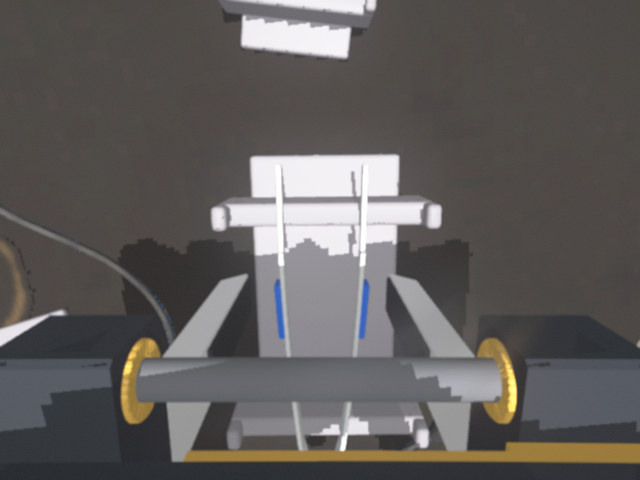

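The leaves lie centred between the fingers, with the blue pads at (280,310) and (364,310) in line with the finger ends. I'll close part-way, to a 28 mm width.

{"fn": "arm_command", "kwargs": {"motion": [[[0,0,0],[0,0,0]],[[0,0,0],[0,0,0]],[[0,0,0],[0,0,0]],[[0,0,0],[0,0,0]],[[0,0,0],[0,0,0]],[[0,0,0],[0,0,0]],[[0,0,0],[0,0,0]],[[0,0,0],[0,0,0]]], "grip": -0.4, "squeeze": 20}}

```text
clock: 12.65
tcp_pos: [0.4201, 0.2551, 0.0165]
tool_rot: [0.999, -0.052, 0.0, 0.0]
wrist_force: [-0.2, 0.2, 1.4]
width: 0.305
finger_force: 6.3
```

{"fn": "arm_command", "kwargs": {"motion": [[[0,0,-0.5],[0,0,0]],[[0,0,-1.0],[0,0,0]],[[0,0,-1.5],[0,0,0]],[[0,0,-2.0],[0,0,0]],[[0,0,-2.0],[0,0,0]],[[0,0,0],[0,0,0]],[[0,0,0],[0,0,0]],[[0,0,0],[0,0,0]]]}}

```text
clock: 13.45
tcp_pos: [0.4192, 0.2547, 0.0857]
tool_rot: [0.999, -0.052, -0.001, 0.0]
wrist_force: [0.5, 0.1, -0.7]
width: 0.302
finger_force: 5.9
```

```bash
python3 - <<'E'
from h import *
st()
c=shot('wrist','w7.png')
for q in ['tip_a','tweezers_grip']: find(q,c,'wrist')
E
```

```text
{'clock': 13.45, 'joint_pos': [0.4041, 0.2533, 1.8638, -0.0001, 1.0262, 2.0791], 'tcp_pos': [0.4192, 0.2547, 0.0857], 'tool_rot': [0.9986, -0.0521, -0.0008, 0.0004], 'wrist_force': [0.5161, 0.0788, -0.7], 'width': 0.3024, 'finger_force': 5.9373}
wrist tip_a 0.71 [0.4757 0.2436 0.1023]
wrist tip_a 0.7 [0.4834 0.2572 0.1028]
```

View pics/w7.png

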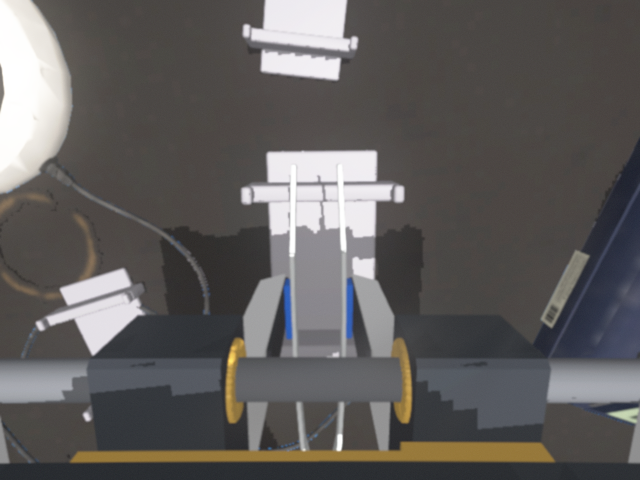

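Tweezers lifted: tips at (293,168) and (340,168), level-looking and clear of the rest. I'll measure the tips in the tool frame.

```bash
cat > tips.py <<'E'
from h import *
def tips(fn=None):
    c=shot('wrist',fn); s=get_state(); M=R.from_quat(s['tool_rot']).as_matrix()
    g=cv2.cvtColor(c['img'],cv2.COLOR_RGB2GRAY).astype(int)
    z=c['range_z']
    m=(z>0.05)&(z<np.median(z[290:330,285:355][z[290:330,285:355]>0])+0.02) if 0 else (z>0)
    # held leaves: world height near the tip height
    vv,uu=np.mgrid[150:270,260:375]; uv=np.c_[uu.ravel(),vv.ravel()]
    P=px2w(c,uv); T=(P-s['tcp_pos'])@M
    k=(abs(T[:,2]+.019)<.02)&(z[uv[:,1],uv[:,0]]>0)
    T=T[k]; top=uv[k]
    for nm,sel in(('right',top[:,0]>316),('left',top[:,0]<=316)):
        v=top[sel][:,1].min(); 
        for r in (v+1,v+3,v+8):
            us=np.sort(top[sel][top[sel][:,1]==r][:,0])
            Q=(px2w(c,[[us[0]-.5,r],[us[-1]+.5,r]],s['tcp_pos'][2]+.024)-s['tcp_pos'])@M
            print(nm,'row',r,us[[0,-1]],'tool mm',(Q*1000).round(1).tolist(),'depth z mm',(T[sel][top[sel][:,1]==r][:,2]*1000).mean().round(1))
    # leaf height near fingers
    a=T[(top[:,1]>255)]; print('height near pads',(np.median(a[:,2])*1000).round(1))
    return c,s
E
python3 - <<'E'
from tips import *
tips(); st()
E
```

```text
right row 165 [337 341] tool mm [[59.5, 7.1, -24.1], [59.5, 9.0, -24.1]] depth z mm -20.5
right row 167 [337 342] tool mm [[58.7, 7.1, -24.1], [58.7, 9.3, -24.1]] depth z mm -20.8
right row 172 [337 342] tool mm [[56.8, 7.1, -24.1], [56.8, 9.4, -24.1]] depth z mm -20.0
left row 165 [292 296] tool mm [[59.4, -10.0, -24.1], [59.5, -8.1, -24.1]] depth z mm -19.9
left row 167 [291 296] tool mm [[58.7, -10.4, -24.1], [58.7, -8.1, -24.1]] depth z mm -20.8
left row 172 [291 296] tool mm [[56.8, -10.4, -24.1], [56.8, -8.1, -24.1]] depth z mm -20.4
height near pads -22.4
{'clock': 13.65, 'joint_pos': [0.4041, 0.2538, 1.8633, -0.0001, 1.0263, 2.0791], 'tcp_pos': [0.4194, 0.2548, 0.0856], 'tool_rot': [0.9986, -0.052, -0.0008, 0.0004], 'wrist_force': [-0.7054, -0.0874, -0.3741], 'width': 0.2952, 'finger_force': 5.9372}
```

```bash
python3 - <<'E'
from h import *
c=shot('top'); vv,uu=np.mgrid[235:350:2,255:350:2]; P=px2w(c,np.c_[uu.ravel(),vv.ravel()])
P=P[np.isfinite(P).all(1)&(P[:,1]<.17)]; print('max height balance zone',np.sort(P[:,2])[-5:])
E
```

```text
max height balance zone [1.44235088 1.44235088 1.44235088 1.44235088 1.44235088]
```

{"fn": "arm_command", "kwargs": {"motion": [[[0,0,-2.0],[0,0,0]],[[0,0,-3.0],[0,0,0]],[[0,0,-3.0],[0,0,0]],[[0,0,-2.0],[0,0,0]]], "grip": -0.44}}

```text
clock: 14.1
tcp_pos: [0.4206, 0.2553, 0.1881]
tool_rot: [0.999, -0.052, 0.001, -0.0]
wrist_force: [0.8, 0.1, -0.7]
width: 0.284
finger_force: 6.9
```

{"fn": "arm_command", "kwargs": {"motion": [[[-0.25,2.0,0],[0,0,0]],[[-0.25,4.0,0],[0,0,0]],[[-0.25,4.5,0],[0,0,0]],[[-0.25,4.5,0],[0,0,0]],[[-0.25,4.5,0],[0,0,0]],[[-0.25,4.5,0],[0,0,0]],[[-0.25,4.5,0],[0,0,0]],[[-0.25,4.5,0],[0,0,0]],[[-0.25,4.5,0],[0,0,0]],[[-0.25,4.5,0],[0,0,0]],[[-0.25,4.0,0],[0,0,0]],[[-0.25,3.5,0],[0,0,0]]]}}

```text
clock: 15.3
tcp_pos: [0.3379, -0.2362, 0.1863]
tool_rot: [0.999, -0.053, -0.0, 0.0]
wrist_force: [-0.1, 1.0, 0.1]
width: 0.283
finger_force: 6.9
```

{"fn": "arm_command", "kwargs": {"motion": [[[0,2.0,0],[0,0,0]],[[0,0,2.0],[0,0,0]],[[0,0,3.0],[0,0,0]],[[0,0,3.0],[0,0,0]],[[0,0,2.0],[0,0,0]],[[0,0,1.0],[0,0,0]],[[0,0,0],[0,0,0]],[[0,0,0],[0,0,0]]]}}

```text
clock: 16.1
tcp_pos: [0.3371, -0.2545, 0.077]
tool_rot: [0.999, -0.052, 0.0, 0.0]
wrist_force: [0.3, -0.1, -1.1]
width: 0.279
finger_force: 6.9
```

```bash
python3 - <<'E'
from tips import *
c,s=tips('w8.png'); st(); rel([.3358,-.2586,.031])
find('dot',c,'wrist'); find('tip_a',c,'wrist')
E
```

```text
right row 165 [334 339] tool mm [[59.3, 5.6, -23.9], [59.3, 7.9, -23.9]] depth z mm -20.6
right row 167 [334 339] tool mm [[58.6, 5.6, -23.9], [58.6, 7.9, -23.9]] depth z mm -20.9
right row 172 [334 339] tool mm [[56.7, 5.7, -23.9], [56.7, 7.9, -23.9]] depth z mm -20.3
left row 165 [296 300] tool mm [[59.3, -8.8, -23.9], [59.3, -6.9, -23.9]] depth z mm -20.6
left row 167 [296 301] tool mm [[58.6, -8.8, -23.9], [58.6, -6.5, -23.9]] depth z mm -20.6
left row 172 [296 300] tool mm [[56.7, -8.8, -23.9], [56.7, -6.9, -23.9]] depth z mm -20.9
height near pads -22.5
{'clock': 16.15, 'joint_pos': [-0.8117, 0.1674, 2.011, -0.0, 0.9611, 0.8632], 'tcp_pos': [0.3373, -0.2548, 0.0774], 'tool_rot': [0.9986, -0.052, 0.0008, 0.0007], 'wrist_force': [-0.3996, 0.0599, -0.3955], 'width': 0.2784, 'finger_force': 6.8786}
tool cm [-0.12  0.39  4.64] yaw -0.1041
wrist dot 0.87 [ 0.3943 -0.2628  0.0341]
wrist tip_a 0.89 [ 0.3964 -0.2502  0.0971]
wrist tip_a 0.64 [ 0.3934 -0.2639  0.0908]
```

View pics/w8.png

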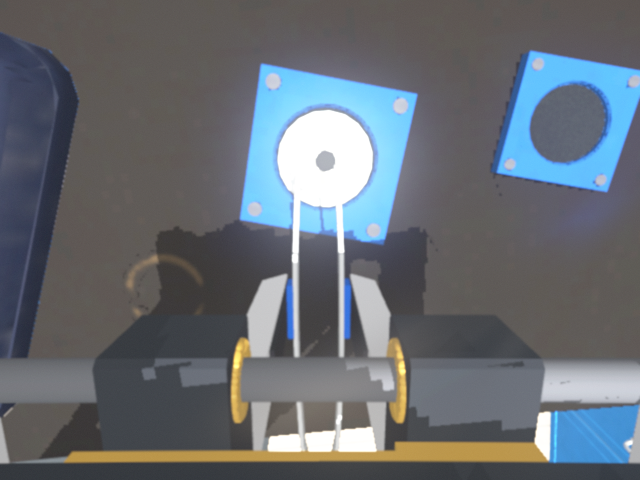

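The tips are at (298,165) and (336,165), and the dot at (325,161), slightly to the right of the midline as computed. I'll trim the squeeze and lower.

```bash
python3 - <<'E'
from h import *
c=shot('wrist'); s=get_state(); M=R.from_quat(s['tool_rot']).as_matrix()
g=cv2.cvtColor(c['img'],cv2.COLOR_RGB2GRAY)
m=np.zeros_like(g);m[145:178,308:332]=g[145:178,308:332]<190
e=circ(m);d=px2w(c,[e[0]],.033)[0];print(e,d,'dot rel tip mid, tool mm',(M.T@(d-s['tcp_pos'])*1000-[60,-.6,0]).round(1),s['tcp_pos'])
E
```

```text
((324.02532958984375, 161.2456817626953), (15.767066955566406, 18.48426055908203), 178.927734375) [ 0.39559793 -0.26413499  0.033     ] dot rel tip mid, tool mm [-1.   3.9 44.5] [ 0.33720619 -0.25466571  0.07742108]
```

{"fn": "arm_command", "kwargs": {"motion": [[[-0.1,0.4,0.5],[0,0,0]],[[0,0,1.0],[0,0,0]],[[0,0,1.0],[0,0,0]],[[0,0,0.8],[0,0,0]],[[0,0,0.7],[0,0,0]],[[0,0,0.6],[0,0,0]],[[0,0,0],[0,0,0]],[[0,0,0],[0,0,0]],[[0,0,0],[0,0,0]],[[0,0,0],[0,0,0]]], "grip": -0.447}}

```text
clock: 17.3
tcp_pos: [0.3354, -0.2582, 0.0308]
tool_rot: [0.999, -0.052, 0.0, 0.0]
wrist_force: [-0.0, 0.6, 0.1]
width: 0.277
finger_force: 7.1
```

```bash
python3 - <<'E'
from tips import *
c,s=tips('w9.png'); st(); rel([.3358,-.2586,.031])
M=R.from_quat(s['tool_rot']).as_matrix()
g=cv2.cvtColor(c['img'],cv2.COLOR_RGB2GRAY)
cv2.imwrite('pics/w9c.png',cv2.resize(c['img'][130:290,240:400,::-1],None,fx=3.5,fy=3.5,interpolation=cv2.INTER_NEAREST))
m=np.zeros_like(g);m[150:220,303:332]=g[150:220,303:332]<190
e=circ(m);d=px2w(c,[e[0]],.033)[0];print(e,d,(M.T@(d-s['tcp_pos'])*1000-[60,-.6,0]).round(1))
E
```

```text
right row 151 [317 363] tool mm [[64.8, -0.6, -24.0], [64.8, 17.1, -23.9]] depth z mm -2.6
right row 153 [317 362] tool mm [[64.1, -0.6, -24.0], [64.1, 16.8, -23.9]] depth z mm -2.9
right row 158 [317 364] tool mm [[62.2, -0.6, -24.0], [62.2, 17.6, -23.9]] depth z mm -2.6
left row 151 [275 316] tool mm [[64.8, -16.4, -24.0], [64.8, -0.6, -24.0]] depth z mm -2.7
left row 153 [274 316] tool mm [[64.0, -16.8, -24.0], [64.1, -0.6, -24.0]] depth z mm -2.6
left row 158 [273 316] tool mm [[62.2, -17.2, -24.0], [62.2, -0.6, -24.0]] depth z mm -2.8
height near pads -22.7
{'clock': 17.35, 'joint_pos': [-0.8206, 0.2347, 2.0746, -0.0001, 0.8315, 0.8543], 'tcp_pos': [0.3354, -0.2581, 0.0308], 'tool_rot': [0.9986, -0.052, 0.0003, 0.0003], 'wrist_force': [-0.4885, 0.3509, -0.9626], 'width': 0.2779, 'finger_force': 7.0679}
tool cm [ 0.04  0.04 -0.02] yaw -0.1041
((318.22021484375, 160.9527587890625), (22.703508377075195, 23.211240768432617), 135.88270568847656) [ 0.39551724 -0.26450117  0.033     ] [ 0.5  0.7 -2.2]
```

View pics/w9c.png

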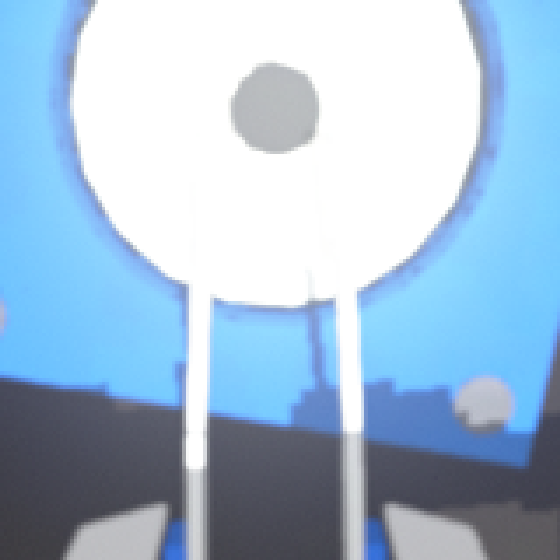

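The dot is at (318,161) and the leaves straddle it; the residual is under 1 mm. I'll apply a small trim, then check the gap.

{"fn": "arm_command", "kwargs": {"motion": [[[0.05,0.05,0],[0,0,0]],[[0,0,0],[0,0,0]],[[0,0,0],[0,0,0]],[[0,0,0],[0,0,0]]]}}

```text
clock: 17.75
tcp_pos: [0.3356, -0.2585, 0.0305]
tool_rot: [0.999, -0.052, 0.0, 0.0]
wrist_force: [-0.4, 0.9, -0.5]
width: 0.281
finger_force: 7.1
```

```bash
python3 - <<'E'
from h import *
c=shot('wrist'); s=get_state(); M=R.from_quat(s['tool_rot']).as_matrix()
z=c['range_z']; res=[]
for r in range(158,235):
    uv=np.c_[np.arange(270,370),np.full(100,r)]; T=(px2w(c,uv)-s['tcp_pos'])@M
    u=uv[abs(T[:,2]+.0215)<.008][:,0]; a,b=u[u<316],u[u>316]
    if len(a)>1 and len(b)>1:
        Q=(px2w(c,[[a[0]-.5,r],[a[-1]+.5,r],[b[0]-.5,r],[b[-1]+.5,r]],s['tcp_pos'][2]+.024)-s['tcp_pos'])@M*1000
        res.append([r,Q[0,0],*Q[:,1]])
q=np.array(res); print(q[:4].round(1))
for lo,hi in((50,60),(40,50),(30,40)):
    k=q[(q[:,1]>lo)&(q[:,1]<hi)]
    if len(k): print(lo,k.mean(0).round(2),'inner gap',(k[:,4]-k[:,3]).mean().round(2),'outer',(k[:,5]-k[:,2]).mean().round(2))
st()
E
```

```text
[[164.   60.   -7.8  -6.7   5.9   7.4]
 [165.   59.6  -8.2  -6.3   5.9   7.8]
 [166.   59.2  -8.2  -6.3   5.9   7.8]
 [167.   58.9  -8.2  -6.3   5.9   7.8]]
50 [177.    55.08  -8.53  -6.38   6.01   8.08] inner gap 12.39 outer 16.61
40 [203.5   44.91  -9.03  -6.84   6.61   8.79] inner gap 13.44 outer 17.82
30 [225.5   36.23  -9.42  -7.28   7.16   9.3 ] inner gap 14.44 outer 18.73
{'clock': 17.8, 'joint_pos': [-0.8208, 0.236, 2.0736, -0.0001, 0.8319, 0.8542], 'tcp_pos': [0.3356, -0.2585, 0.0305], 'tool_rot': [0.9986, -0.0521, -0.0, 0.0], 'wrist_force': [0.5085, 0.0076, 0.0964], 'width': 0.2785, 'finger_force': 7.0679}
```

By extrapolation to the tip ends, the gap is about 11.9–12.2 mm, steady and level, centred on the dot. I'm handing it in.

```bash
python3 -c "
from plant import arm
print(arm.finish_job())"
```

```text
the job is handed in; nothing more can be done
None
```

I've handed the job in: the disc is seated flange down, dot up, in the larger blue stand's pocket, and the tweezers are held level over it, one tip each side of the dot, tip centres about 1.6 cm above the disc, with the gap measured at about 12 mm.

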